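Lock a packing case with its snap cap

TASK

Push the grey packing case along the plywood board until it sits flush and square against both metal stops, and then press the loose black snap cap onto the white stud on the case's lid: it clicks on the way, but keep pressing past the click until the cap's rim is down flat on the lid. Finish while still holding the cap pressed down firmly (about 10 N), with the case still against both stops; leave the tape roll, gift box and glue stick alone.

Things in the scene. Friction and masses are not known exactly. Their poses are not given: they have to be found in the camera images.
- jig: Jig fixed on the bench: plywood board 280 x 320 mm (x, y), 8 mm thick, with two aluminium stop rails rising 30 mm above it: far rail along y, inner face at x = +120 mm; left rail along x, inner face at y = +140 mm. Rails 16 mm thick. Origin: centre of the board's underside; x, y along its edges, z up. Place and yaw (up to 0.25 rad) vary.
- case: Loose grey plastic packing case on the board, 150 (x) x 190 (y) x 50 mm high, 0.5 to 0.8 kg, white snap stud amid its lid. Origin: centre of underside, z up. Starts 25 to 50 mm short of each stop, turned up to 0.12 rad from the jig. Against both stops its origin is at x +45, y +45, z +8 mm in the jig's frame, axes parallel to the jig's.
- stud (a point): Point on the lid surface on the white stud's axis (z up), moving with the case. The stud rises 24 mm: a 15 mm post tapering to 8 mm over its top 7 mm, with four springy barbs spreading to 24.6 mm diameter 8 to 9 mm above the lid. Pressing the cap on takes up to about 8 N, which falls off some 8 mm above the lid (the click); it then moves on easily until it meets the lid.
- cap: Loose black plastic snap cap, 30 g, open side down on the bench: flange 52 mm diameter, 6 mm thick, and on it a round grip 34 mm diameter up to 36 mm total height. Below, a 20 mm hole through a 4 mm lip opens into a 27 mm wide cavity reaching 30 mm up. Origin: centre of the underside, z up. Set on the stud it rests on the barbs, 13 mm above the lid; fully home its origin is at stud.
- tape_roll: Bystander, leave alone: brown roll of tape lying flat, 80 mm diameter, 25 mm high, 56 mm hole, on the bench near the cap; it and the cap may swap places. Origin: centre of the underside.
- gift_box: Bystander, leave alone: small gift box 90 x 60 x 30 mm on the bench to the left. Origin: centre of the underside.
- glue_stick: Bystander, leave alone: white and grey glue stick standing upright, 29 mm diameter, 58 mm high, on the bench to the left. Origin: centre of the underside.
There are look-alikes about, which are no part of the job. Of the things that look like the cap, take the one that is farthest from the robot's base at the start. Several things have the shape of the case; the one meant has the colours described above.

How it is judged:
By the outcome, as a careful person would: the job done as asked, in the order asked, and still so for the second after the job is handed in, while the arm keeps its last pose, push and grip.
It also fails if it takes over 67 s, if anything falls off the work surface, if the arm or the gripper's body presses on something with over 40 N, if the wrist force passes 120 N, or if a joint passes its speed limit or range.

ROBOT

A 6-joint arm with a two-finger parallel gripper is mounted at the origin on the work surface. World frame = base frame: x ahead of the robot, y to its left, z up, the work surface at z = 0. Lengths are in m, angles in degrees, forces in N, time in s.
With the tool pointing down it reaches from about 0.375 to 0.9 m from the base axis. Payload 3.1 kg.
Tool frame: the origin (TCP) lies at the very end of the fingers, on their centre line; the grasp point (between the pads) lies 19 mm behind it; z points along the fingers, y is the direction in which the jaws open and shut (so a half turn about z gives the same grasp; the last joint's range is limited). The gripper opens to 87 mm and grips with 3 to 60 N. Pads are 19 mm wide; open, the fingers measure 117 mm over their backs; the gripper's body (75 mm by 190 mm) begins 51 mm behind the grasp point.
Start: joints at [-76.92, 30.224, 82.088, -0, 67.689, -10.227], TCP at [0.247, -0.574, 0.223] pointing down, gripper open.
Joint ranges: [-176.69, 176.69], [-43.24, 126.21], [12.49, 139.97], [-82, 262], [0, 151.66], [-163.58, 163.58]. Speed limits (degrees/s): [159.86, 159.86, 180, 180, 180, 180].

INTERFACE

Orientations are given as a 3x3 rotation matrix whose columns are the frame's x, y, z axes.
In Python, from rig import readout, capture, camera_model, bot, spot_in, regions_of gives the robot as it stands.
- The arm moves only by the tool send_rows, never from a script. Its argument "moves" is a list that holds one entry, the list of rows, each a list of 7 numbers: the turn, a rotation vector about the tool's x, y, z in degrees, then the shift along the tool's x, y, z in cm, then the opening, from -1 (shut) to 1 (fully open). A call has exactly 5 rows; each row shifts and turns the commanded pose from where the row before left it, along the tool's axes as they then stand; what a row does not reach is not made up. A row lasts 1/10 s, in which the tool goes at most 50 mm and 8.59 degrees, less where a joint would pass 70% of its speed; a pose out of reach is approached as far as the arm can. A call with a gripper value outside its range is refused whole. The fingers move at their own pace and stop on an object; the grip force is fixed at half the most. Time passes only in rows, so rows that do not move let the fingers close, or fill a call up. It gives the time, the measured TCP pose, the force and the opening at its end, in the units of the state.
- readout.read_state(): the state, without advancing time (a new reading comes with each control period).
- capture(name): name is "scene" or "top" or "wrist"; returns the picture (400x640x3 uint8, blue, green, red); there is no depth.
- camera_model(name): a dict with "camera_matrix" (3x3 intrinsics, pixels), "k1" (the pictures are not rectified: a ray, as slopes to the right and down, at radius r is drawn at 1 + k1 r^2 times it, then the intrinsics apply), "pose" (4x4, takes a point from camera to world coordinates). Camera axes: x right, y up, looking along -z (the intrinsics and any distortion apply to the point x, -y, -z); pixel columns grow to the right and rows downward; lengths in m; the calibration is good to about 2 mm. A picture is of the moment at which its call begins: read the wrist's pose just before it. camera_model takes no time and is no camera call; for the wrist camera it gives the pose at the moment of the call.
- bot.hand_in(): hands the job in, once; it reports no verdict.
Trained networks look in the newest picture that a camera, given by its name, has taken for a name from the list of things; names that differ only in an ending like _2 or _b are one class to them, and where a whole thing is asked for, a point or a joint stands for the part that bears it (a point fixed in the world has none). Each returns a list of dicts, best first, with "p" (0 to 1); they miss things now and then, are a little off and sometimes report something else, mostly with a low value. They report only what shows in the picture. A call takes as long as a camera call. They do not tell look-alikes from the thing itself.
- spot_in(camera, thing): "location" ([x, y, z] in m, in world coordinates, good to about 4 mm: the middle of the surface that is visible of it).
- regions_of(camera, thing): "mask" (400x640 bool, what is visible of it).
The state is a dict: "time_s": time; "joint_positions": joint angles; "qvel": joint speeds; "tau": joint torques, N m; "position": TCP position; "tcp_rot": TCP orientation; "force": force on the tool from outside, world axes, zero at the start; "moment": the same for the moment, N m; "opening": opening from 0.0 (shut) to 1.0 (fully open).
Only numpy, scipy, OpenCV 4.12 (cv2) and the standard library are available. Lean on these libraries where they do the work, as an engineer would, in place of code of your own. Each camera call takes 0.05 s, during which the arm holds its last target. There are 200 camera calls.

## Working session

There is one attempt and no reset: what is moved stays moved. The work goes in short steps, Python scripts to look and compute and a tool call to move; the robot and the scene stay as the last step left them, time stands still between calls to the robot, and variables do not carry over. Pictures are saved under pics/ and viewed, about 8 in all and at most 12, crops included, and the job is handed in when it is done.

Besides the shell and the picture viewer there is one more tool, called by a JSON object that holds its "fn" and its "kwargs", one argument or row to a line. send_rows: Moves the arm, as the interface text tells. Its arguments: {"type":"object","properties":{"moves":{"type":"array","items":{"type":"array","items":{"type":"array","items":{"type":"number"}}}}},"required":["moves"]}

```bash
ls; mkdir -p pics
python3 - <<'E'
from rig import readout, capture, camera_model, bot, spot_in, regions_of
import cv2,numpy as np
s=readout.read_state();print(s['time_s'],s['position'],s['tcp_rot'],s['force'],s['opening'])
for n in ('scene','top'):
    im=capture(n);cv2.imwrite(f'pics/{n}0.png',im)
    m=camera_model(n);print(n,m)
    for t in ('case','stud','cap','jig','tape_roll','gift_box','glue_stick'):
        for d in spot_in(n,t): print(t,round(d['p'],2),np.round(d['location'],4))
a=[cv2.imread(f'pics/{n}0.png') for n in('scene','top')]
E
```

```text
pics
0.0 [ 0.24713878 -0.57326925  0.22155601] [[ 9.18392957e-01  3.95669201e-01 -5.09469735e-04]
 [ 3.95669353e-01 -9.18390569e-01  2.12743454e-03]
 [ 3.73868126e-04 -2.15540246e-03 -9.99997607e-01]] [-0.6223949  -0.55089734  1.81886858] 0.9993490087241017
scene {'camera_matrix': array([[401.91807337,   0.        , 324.1401637 ],
       [  0.        , 401.91807337, 192.11911341],
       [  0.        ,   0.        ,   1.        ]]), 'k1': 0.001555125425716307, 'pose': array([[-0.59379046, -0.5248549 ,  0.60986902,  1.18637079],
       [ 0.80457896, -0.37968172,  0.45661198,  0.50909373],
       [-0.00809892,  0.76181962,  0.64773859,  0.73593052],
       [ 0.        ,  0.        ,  0.        ,  1.        ]])}
case 0.96 [0.7962 0.3642 0.0486]
case 0.85 [0.6142 0.0489 0.058 ]
stud 0.7 [0.6145 0.0555 0.0577]
stud 0.7 [0.7935 0.3667 0.0479]
cap 0.7 [ 0.5135 -0.2483  0.0129]
cap 0.52 [ 0.615  -0.2721  0.0182]
jig 0.85 [0.6792 0.1026 0.0066]
tape_roll 0.72 [ 0.4435 -0.3436  0.0158]
tape_roll 0.45 [0.6113 0.0553 0.0563]
gift_box 0.67 [0.4133 0.4191 0.0258]
glue_stick 0.68 [0.5467 0.3657 0.0423]
top {'camera_matrix': array([[420.94809022,   0.        , 324.94325912],
       [  0.        , 420.94809022, 200.49956954],
       [  0.        ,   0.        ,   1.        ]]), 'k1': 0.01175906010482828, 'pose': array([[ 0.10857164,  0.96643079, -0.23285988,  0.33241566],
       [-0.99406835,  0.10704508, -0.01922175,  0.01870521],
       [ 0.00635001,  0.23356557,  0.97232032,  1.06385193],
       [ 0.        ,  0.        ,  0.        ,  1.        ]])}
case 0.66 [0.588  0.0378 0.0603]
case 0.65 [0.7705 0.3463 0.0556]
stud 0.8 [0.5851 0.0343 0.0551]
stud 0.65 [0.7683 0.3456 0.0488]
cap 0.71 [ 0.5023 -0.2528  0.023 ]
cap 0.55 [ 0.6003 -0.2827  0.021 ]
jig 0.76 [0.5797 0.025  0.0076]
tape_roll 0.86 [ 0.4342 -0.3529  0.024 ]
gift_box 0.8 [0.4014 0.4098 0.0276]
glue_stick 0.7 [0.5839 0.0359 0.0574]
glue_stick 0.46 [0.5366 0.3623 0.0552]
```

View pics/top0.png

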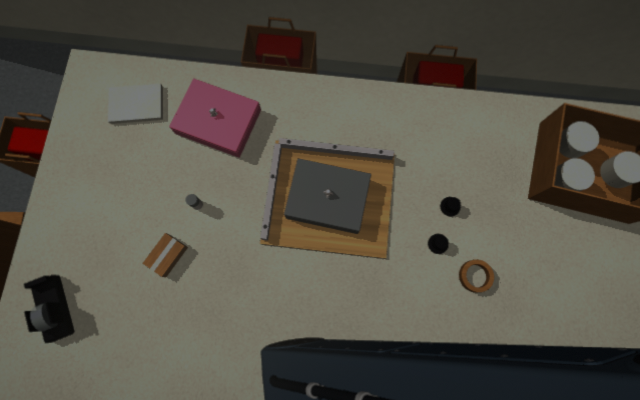

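View pics/scene0.png

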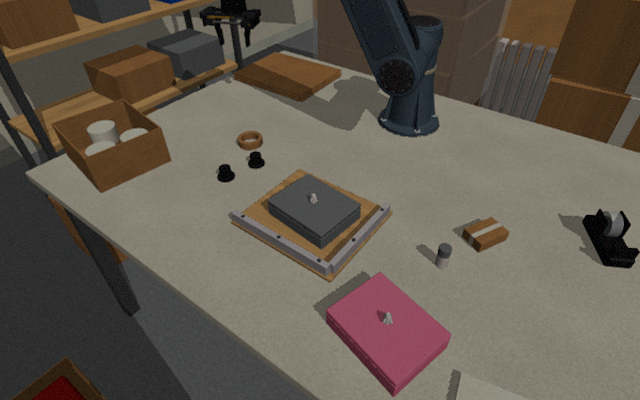

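```bash
cat > h.py <<'E'
from rig import readout, capture, camera_model, bot, spot_in, regions_of
import cv2,numpy as np
from scipy.spatial.transform import Rotation as R
def proj(m,P):
    T=np.linalg.inv(m['pose']);p=np.atleast_2d(P)@T[:3,:3].T+T[:3,3]
    s=np.c_[p[:,0],-p[:,1]]/-p[:,2:]
    s=s*(1+m['k1']*(s**2).sum(1,keepdims=True));K=m['camera_matrix']
    return s*[K[0,0],K[1,1]]+K[:2,2]
def ray(m,uv,z):
    K=m['camera_matrix'];d=(np.atleast_2d(uv)-K[:2,2])/[K[0,0],K[1,1]];s=d.copy()
    for _ in range(5): s=d/(1+m['k1']*(s**2).sum(1,keepdims=True))
    v=np.c_[s[:,0],-s[:,1],-np.ones(len(s))]@m['pose'][:3,:3].T;o=m['pose'][:3,3]
    return o+v*((z-o[2])/v[:,2])[:,None]
def plan(p,yaw):
    "moves to TCP p, tool y axis at yaw deg (mod 180) , pointing down; returns rotvec(deg), shift(cm) in current tool frame"
    s=readout.read_state();Rc=np.array(s['tcp_rot']);best=None
    for a in (0,180):
        y=np.radians(yaw+a);Y=np.array([np.cos(y),np.sin(y),0]);Z=np.array([0,0,-1.]);X=np.cross(Y,Z)
        rv=R.from_matrix(Rc.T@np.c_[X,Y,Z]).as_rotvec(degrees=True)
        if best is None or np.linalg.norm(rv)<np.linalg.norm(best):best=rv
    sh=Rc.T@(np.array(p)-s['position'])*100
    print('rot',best.round(2),'shift in current tool axes cm',sh.round(2),'t',round(s['time_s'],2))
def st():
    s=readout.read_state();print('t',round(s['time_s'],2),'p',np.round(s['position'],4),'yawY',round(np.degrees(np.arctan2(s['tcp_rot'][1][1],s['tcp_rot'][0][1])),2),'F',np.round(s['force'],2),'M',np.round(s['moment'],2),'open',round(s['opening'],3),'q',np.round(s['joint_positions'],1));return s
E
python3 - <<'E'
from h import *
m=camera_model('scene');t=camera_model('top')
print('base in scene',proj(m,[[0,0,0],[.08,0,0]]))
S=np.float32([[232,216],[331,273],[391,209]]);
print('scene jig',ray(m,S,.008),'caps',ray(m,[[226,179],[256,166]],0.003))
print('top jig',ray(t,[[388,257],[262,244],[276,142],[394,153]],.01),'caps', ray(t,[[450,206],[438,243]],.03))
st();plan([.5,0,.33],90)
print(camera_model('wrist')['pose'])
E
```

```text
base in scene [[408.53806187 120.48429901]
 [397.71359774 130.15654978]]
scene jig [[ 0.72024326 -0.14231508  0.008     ]
 [ 0.71900673  0.17611791  0.008     ]
 [ 0.45254274  0.18115944  0.008     ]] caps [[ 0.61737396 -0.27642591  0.003     ]
 [ 0.51919764 -0.24940774  0.003     ]]
top jig [[ 0.4579707  -0.13261589  0.01      ]
 [ 0.45582721  0.18432435  0.01      ]
 [ 0.72958847  0.18634579  0.01      ]
 [ 0.73353512 -0.12818209  0.01      ]] caps [[ 0.60053775 -0.27567456  0.03      ]
 [ 0.50349253 -0.24990443  0.03      ]]
t 0.8 p [ 0.2473 -0.574   0.2226] yawY -66.69 F [-1.1  -0.06  1.23] M [-0.01  0.    0.02] open 1.0 q [-76.9  30.2  82.1   0.   67.7 -10.2]
rot [ 0.   -0.   23.31] shift in current tool axes cm [ 45.92 -42.71 -10.74] t 0.8
[[ 3.95139981e-01  8.74395840e-01  2.81596007e-01  3.24740234e-01]
 [-9.18620774e-01  3.76289496e-01  1.20590580e-01 -5.40519098e-01]
 [-5.17718372e-04 -3.06330101e-01  9.51925208e-01  3.83208666e-01]
 [ 0.00000000e+00  0.00000000e+00  0.00000000e+00  1.00000000e+00]]
```

{"fn": "send_rows", "kwargs": {
  "moves": [
    [[0, 0, 0, 3.06, -2.85, -0.72, 1], [0, 0, 0, 3.06, -2.85, -0.72, 1], [0, 0, 0, 3.06, -2.85, -0.72, 1], [0, 0, 0, 3.06, -2.85, -0.72, 1], [0, 0, 0, 3.06, -2.85, -0.72, 1]]
  ]
}}

```text
time_s: 1.3
position: [0.3319, -0.3811, 0.259]
tcp_rot: [[0.919, 0.395, 0.0], [0.395, -0.919, -0.0], [0.0, 0.0, -1.0]]
force: [0.9, 0.5, 0.1]
opening: 1.002
```

{"fn": "send_rows", "kwargs": {
  "moves": [
    [[0, 0, 0, 3.06, -2.85, -0.72, 1], [0, 0, 0, 3.06, -2.85, -0.72, 1], [0, 0, 0, 3.06, -2.85, -0.72, 1], [0, 0, 0, 0, 0, 0, 1], [0, 0, 0, 0, 0, 0, 1]]
  ]
}}

```text
time_s: 1.8
position: [0.3823, -0.2673, 0.2806]
tcp_rot: [[0.917, 0.398, 0.001], [0.398, -0.917, -0.001], [-0.0, 0.002, -1.0]]
force: [-0.5, 0.3, 0.4]
opening: 0.999
```

Run:
```python
from h import *
st();m=camera_model('wrist');im=capture('wrist');cv2.imwrite('pics/w1.png',im)
for t in('cap','tape_roll','stud','case'):
    for d in spot_in('wrist',t):
        print(t,round(d['p'],2),np.round(d['location'],4),proj(m,[d['location']]).round())
for d in regions_of('wrist','cap'):
    v,u=np.where(d['mask']); print('mask',d['p'],u.min(),u.max(),v.min(),v.max(),u.mean(),v.mean())
plan([.5,0,.33],90)
```

```text
t 1.8 p [ 0.3823 -0.2673  0.2806] yawY -66.55 F [-0.48  0.29  0.36] M [-0.06  0.04 -0.02] open 0.999 q [-48.7  13.6  99.7  -0.   66.6  17.9]
cap 0.74 [ 0.5022 -0.2555  0.0329] [[352.  81.]]
cap 0.6 [ 0.5945 -0.2853  0.0183] [[404.  18.]]
tape_roll 0.65 [ 0.4359 -0.3569  0.0221] [[397. 159.]]
stud 0.32 [ 0.5971 -0.287   0.0184] [[407.  16.]]
case 0.67 [ 0.5135 -0.0552  0.0189] [[205.   2.]]
mask 0.97 385 426 0 34 404.90822027134874 15.221069433359936
mask 0.55 333 371 59 100 352.3639968279144 79.85804916732752
rot [-2.00e-02  2.00e-02  2.32e+01] shift in current tool axes cm [ 21.48 -20.04  -5.01] t 2.1
```

{"fn": "send_rows", "kwargs": {
  "moves": [
    [[0, 0, 0, 3.07, -2.86, -0.72, 1], [0, 0, 0, 3.07, -2.86, -0.72, 1], [0, 0, 0, 3.07, -2.86, -0.72, 1], [0, 0, 0, 3.07, -2.86, -0.72, 1], [0, 0, 0, 3.07, -2.86, -0.72, 1]]
  ]
}}

```text
time_s: 2.6
position: [0.4668, -0.075, 0.3163]
tcp_rot: [[0.919, 0.394, -0.0], [0.394, -0.919, -0.0], [-0.0, -0.0, -1.0]]
force: [0.5, -0.4, 0.1]
opening: 1.0
```

{"fn": "send_rows", "kwargs": {
  "moves": [
    [[0, 0, 0, 3.07, -2.86, -0.72, 1], [0, 0, 0, 3.07, -2.86, -0.72, 1], [0, 0, 7.8, 0, 0, 0, 1], [0, 0, 7.8, 0, 0, 0, 1], [0, 0, 7.7, 0, 0, 0, 1]]
  ]
}}

```text
time_s: 3.1
position: [0.5003, 0.001, 0.3302]
tcp_rot: [[1.0, -0.006, -0.001], [-0.006, -1.0, 0.0], [-0.001, -0.0, -1.0]]
force: [0.1, -0.2, -0.5]
opening: 1.007
```

{"fn": "send_rows", "kwargs": {
  "moves": [
    [[0, 0, 0, 0, 0, 0, 1], [0, 0, 0, 0, 0, 0, 1], [0, 0, 0, 0, 0, 0, 1], [0, 0, 0, 0, 0, 0, 1], [0, 0, 0, 0, 0, 0, 1]]
  ]
}}

```text
time_s: 3.6
position: [0.5001, 0.001, 0.3305]
tcp_rot: [[1.0, 0.0, -0.0], [0.0, -1.0, 0.0], [-0.0, -0.0, -1.0]]
force: [-0.6, 0.3, -0.1]
opening: 0.997
```

Run:
```python
from h import *
st();m=camera_model('wrist');im=capture('wrist');cv2.imwrite('pics/w2.png',im)
print(m['camera_matrix'][0,0],m['pose'][:3,3])
for t in('stud','case','jig'):
    for d in regions_of('wrist',t):
        v,u=np.where(d['mask']); print('mask',t,d['p'],u.min(),u.max(),v.min(),v.max())
        c,_=cv2.findContours(d['mask'].astype(np.uint8),0,1); c=max(c,key=cv2.contourArea)
        if t!='stud': print(cv2.approxPolyDP(c,6,True)[:,0].tolist())
    for d in spot_in('wrist',t):print(t,round(d['p'],2),np.round(d['location'],4))
```

```text
t 3.6 p [0.5001 0.001  0.3305] yawY -89.97 F [-0.63  0.34 -0.08] M [0.04 0.04 0.01] open 0.997 q [-12.7  13.5  91.2   0.   75.3  77.3]
302.1957452644285 [0.58441236 0.00093691 0.49117037]
mask stud 0.75 229 376 32 162
mask stud 0.59 0 134 0 37
stud 0.85 [0.7044 0.296  0.0479]
stud 0.57 [0.5977 0.0336 0.0554]
mask case 0.64 0 135 0 36
[[0, 0], [132, 34], [135, 0]]
case 0.84 [0.7031 0.294  0.0502]
case 0.63 [0.603  0.0321 0.0595]
mask jig 0.59 182 418 0 188
[[182, 0], [204, 185], [400, 187], [418, 0]]
jig 0.93 [0.6269 0.0304 0.0092]
```

View pics/w2.png

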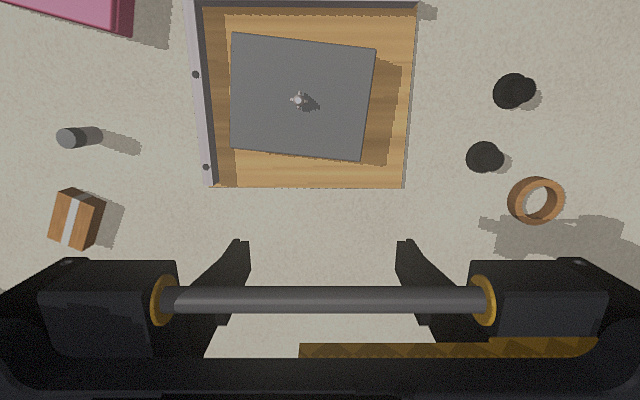

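Run:
```python
from h import *
m=camera_model('wrist')
t=camera_model('top')
c=ray(m,[[232,32],[376,49],[361,161],[231,149]],.058);print('case',c.round(4),c.mean(0).round(4))
for a,b in((0,1),(1,2),(2,3),(3,0)): d=c[b]-c[a];print(np.linalg.norm(d).round(4),np.degrees(np.arctan2(d[1],d[0])).round(2))
print('board near R',ray(m,[[404,188],[418,12]],.008).round(4))
print('left rail outer top',ray(m,[[205,186],[188,4]],.038).round(4),'inner top',ray(m,[[217,185],[201,5]],.038).round(4))
print('far rail inner top edge',ray(m,[[220,9],[410,9]],.038).round(4))
print('stud base',ray(m,[[298,101]],.065))
im=cv2.imread('pics/top0.png')[120:270,240:420];cv2.imwrite('pics/tcrop.png',cv2.resize(im,None,fx=4,fy=4,interpolation=cv2.INTER_CUBIC))
```

```text
case [[ 0.6744  0.1167  0.058 ]
 [ 0.6547 -0.0679  0.058 ]
 [ 0.509  -0.0541  0.058 ]
 [ 0.5262  0.1317  0.058 ]] [0.5911 0.0316 0.058 ]
0.1857 -96.08
0.1464 174.59
0.1866 84.7
0.1489 -5.77
board near R [[ 0.4554 -0.1333  0.008 ]
 [ 0.7096 -0.132   0.008 ]]
left rail outer top [[0.4667 0.1833 0.038 ]
 [0.7111 0.1764 0.038 ]] inner top [[0.4683 0.1645 0.038 ]
 [0.7099 0.1596 0.038 ]]
far rail inner top edge [[ 0.7053  0.1353  0.038 ]
 [ 0.7052 -0.113   0.038 ]]
stud base [[0.59084003 0.03409651 0.065     ]]
```

View pics/tcrop.png

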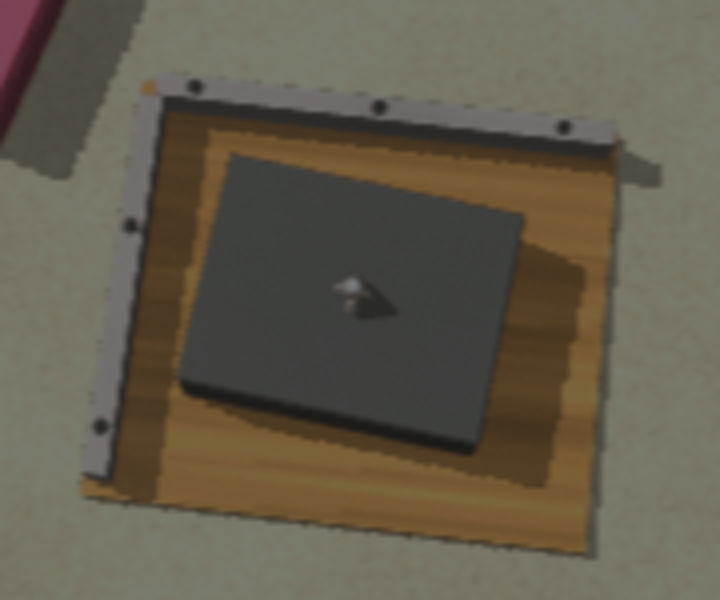

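Run:
```python
from h import *
t=camera_model('top');f=lambda p:np.array(p)/4+[240-.4,120-.4]
c=ray(t,f([[232,153],[523,214],[473,443],[181,381]]),.058);print('case',c.round(4),c.mean(0).round(4))
for a,b in((0,1),(1,2),(2,3),(3,0)): d=c[b]-c[a];print(np.linalg.norm(d).round(4),np.degrees(np.arctan2(d[1],d[0])).round(2))
print('far',ray(t,f([[165,97],[612,144]]),.038).round(4))
print('left',ray(t,f([[161,97],[111,478]]),.038).round(4))
print('board R',ray(t,f([[588,553],[616,150]]),.008).round(4),'near',ray(t,f([[82,496]]),.008).round(4))
```

```text
case [[ 0.6755  0.119   0.058 ]
 [ 0.6558 -0.0665  0.058 ]
 [ 0.5083 -0.0485  0.058 ]
 [ 0.5268  0.1318  0.058 ]] [0.5916 0.0339 0.058 ]
0.1865 -96.07
0.1486 173.05
0.1812 84.13
0.1492 -4.91
far [[ 0.7154  0.1687  0.038 ]
 [ 0.7154 -0.1212  0.038 ]]
left [[0.7151 0.1713 0.038 ]
 [0.4659 0.1686 0.038 ]]
board R [[ 0.4557 -0.1296  0.008 ]
 [ 0.7227 -0.1282  0.008 ]] near [[0.4565 0.1895 0.008 ]]
```

{"fn": "send_rows", "kwargs": {
  "moves": [
    [[0, 0, 0, -1, -1, 4.5, 1], [0, 0, 0, -1, -1, 4.5, 1], [0, 0, 0, -1.5, -1.2, 4.5, 1], [0, 0, 0, 0, 0, 4.5, 1], [0, 0, 0, 0, 0, 4.5, 1]]
  ]
}}

```text
time_s: 4.45
position: [0.4651, 0.0336, 0.1045]
tcp_rot: [[1.0, 0.001, 0.002], [0.001, -1.0, -0.0], [0.002, 0.0, -1.0]]
force: [0.8, 0.1, -0.1]
opening: 1.001
```

{"fn": "send_rows", "kwargs": {
  "moves": [
    [[0, 0, 0, 0, 0, 4.0, 1], [0, 0, 0, 0, 0, 3.5, 1], [0, 0, 0, 0, 0, 0.5, 1], [0, 0, 0, 0, 0, 0, 1], [0, 0, 0, 0, 0, 0, 1]]
  ]
}}

```text
time_s: 4.95
position: [0.4663, 0.033, 0.0268]
tcp_rot: [[1.0, 0.0, 0.003], [0.0, -1.0, -0.0], [0.003, 0.0, -1.0]]
force: [0.8, 0.6, 0.6]
opening: 1.001
```

{"fn": "send_rows", "kwargs": {
  "moves": [
    [[0, 0, 0, 1, 0, 0, 1], [0, 0, 0, 1, 0, 0, 1], [0, 0, 0, 1, 0, 0, 1], [0, 0, 0, 0.5, 0, 0, 1], [0, 0, 0, 0.5, 0, 0, 1]]
  ]
}}

```text
time_s: 5.45
position: [0.503, 0.0335, 0.0256]
tcp_rot: [[1.0, -0.0, -0.005], [-0.0, -1.0, 0.001], [-0.005, -0.001, -1.0]]
force: [-5.4, -0.8, 2.1]
opening: 0.998
```

{"fn": "send_rows", "kwargs": {
  "moves": [
    [[0, 0, 0, 0.5, 0, 0, 1], [0, 0, 0, 0.5, 0, 0, 1], [0, 0, 0, 0.5, 0, 0, 1], [0, 0, 0, 0.5, 0, 0, 1], [0, 0, 0, 0.5, 0, 0, 1]]
  ]
}}

```text
time_s: 5.95
position: [0.5303, 0.0333, 0.0253]
tcp_rot: [[1.0, 0.001, -0.001], [0.001, -1.0, 0.0], [-0.001, -0.0, -1.0]]
force: [-4.5, -1.1, 0.9]
opening: 1.0
```

{"fn": "send_rows", "kwargs": {
  "moves": [
    [[0, 0, 0, 0.5, 0, 0, 1], [0, 0, 0, 0.5, 0, 0, 1], [0, 0, 0, 0.5, 0, 0, 1], [0, 0, 0, 0.2, 0, 0, 1], [0, 0, 0, 0.2, 0, 0, 1]]
  ]
}}

```text
time_s: 6.45
position: [0.5488, 0.0332, 0.0255]
tcp_rot: [[1.0, 0.0, -0.001], [0.0, -1.0, -0.0], [-0.001, 0.0, -1.0]]
force: [-3.8, 0.0, 0.2]
opening: 0.999
```

{"fn": "send_rows", "kwargs": {
  "moves": [
    [[0, 0, 0, 0.2, 0, 0, 1], [0, 0, 0, 0.2, 0, 0, 1], [0, 0, 0, 0.2, 0, 0, 1], [0, 0, 0, 0.2, 0, 0, 1], [0, 0, 0, 0, 0, 0, 1]]
  ]
}}

```text
time_s: 6.95
position: [0.5546, 0.0333, 0.0255]
tcp_rot: [[1.0, -0.0, -0.005], [-0.0, -1.0, 0.0], [-0.005, -0.0, -1.0]]
force: [-7.4, -0.9, 2.8]
opening: 1.004
```

{"fn": "send_rows", "kwargs": {
  "moves": [
    [[0, 0, 0, 0.1, 0, 0, 1], [0, 0, 0, 0.1, 0, 0, 1], [0, 0, 0, 0.1, 0, 0, 1], [0, 0, 0, 0.1, 0, 0, 1], [0, 0, 0, 0, 0, 0, 1]]
  ]
}}

```text
time_s: 7.45
position: [0.5546, 0.0335, 0.0256]
tcp_rot: [[1.0, -0.0, -0.013], [-0.0, -1.0, 0.001], [-0.013, -0.001, -1.0]]
force: [-14.1, -1.1, 9.2]
opening: 0.999
```

{"fn": "send_rows", "kwargs": {
  "moves": [
    [[0, 0, 0, -1.5, 0, 0, 1], [0, 0, 0, -1.5, 0, 0, 1], [0, 0, 0, 0, 0, -4, 1], [0, 0, 0, 0, 0, -4, 1], [0, 0, 0, 0, 0, -4, 1]]
  ]
}}

```text
time_s: 7.95
position: [0.5333, 0.0329, 0.1476]
tcp_rot: [[1.0, -0.0, 0.005], [-0.0, -1.0, -0.0], [0.005, 0.0, -1.0]]
force: [0.4, 0.1, 0.9]
opening: 1.003
```

{"fn": "send_rows", "kwargs": {
  "moves": [
    [[0, 0, 0, 2.1, 2.8, 0, 1], [0, 0, 0, 2.1, 2.8, 0, 1], [0, 0, 0, 2.1, 2.8, 0, 1], [0, 0, 0, 2.1, 2.8, 0, 1], [0, 0, 0, 2.1, 2.8, 0, 1]]
  ]
}}

```text
time_s: 8.45
position: [0.6392, -0.1087, 0.1468]
tcp_rot: [[1.0, -0.0, 0.006], [-0.0, -1.0, -0.002], [0.006, 0.002, -1.0]]
force: [-0.1, 1.1, -0.4]
opening: 1.002
```

{"fn": "send_rows", "kwargs": {
  "moves": [
    [[0, 0, -8.2, 0, 0, 0, 1], [0, 0, -8.2, 0, 0, 0, 1], [0, 0, -8.2, 0, 0, 0, 1], [0, 0, -8.2, 0, 0, 0, 1], [0, 0, -8.2, 0, 0, 0, 1]]
  ]
}}

```text
time_s: 8.95
position: [0.6384, -0.1076, 0.1465]
tcp_rot: [[0.751, 0.66, 0.005], [0.66, -0.751, -0.002], [0.003, 0.005, -1.0]]
force: [-1.0, 0.2, -0.1]
opening: 0.997
```

{"fn": "send_rows", "kwargs": {
  "moves": [
    [[0, 0, -8.2, 0, 0, 0, 1], [0, 0, -8.2, 0, 0, 0, 1], [0, 0, -8.2, 0, 0, 0, 1], [0, 0, -8.2, 0, 0, 0, 1], [0, 0, -8.2, 0, 0, 0, 1]]
  ]
}}

```text
time_s: 9.45
position: [0.6384, -0.1075, 0.1466]
tcp_rot: [[0.133, 0.991, 0.006], [0.991, -0.133, -0.002], [-0.001, 0.006, -1.0]]
force: [0.6, -0.6, -0.1]
opening: 1.002
```

{"fn": "send_rows", "kwargs": {
  "moves": [
    [[0, 0, -8, 0, 0, 0, 1], [0, 0, 0, 0, 0, 0, 1], [0, 0, 0, 0, 0, 0, 1], [0, 0, 0, 0, 0, 0, 1], [0, 0, 0, 0, 0, 0, 1]]
  ]
}}

```text
time_s: 9.95
position: [0.6364, -0.1069, 0.1457]
tcp_rot: [[0.001, 1.0, 0.001], [1.0, -0.001, -0.0], [-0.0, 0.001, -1.0]]
force: [0.8, 0.3, -0.5]
opening: 1.004
```

Run:
```python
from h import *
st();im=capture('wrist');t=capture('top')
cv2.imwrite('pics/w3.png',np.vstack([im[:300], cv2.resize(t[120:270,210:410],(640,480),interpolation=cv2.INTER_CUBIC)[:300]]))
plan([.635,-.105,.025],0)
```

```text
t 9.95 p [ 0.6364 -0.1069  0.1457] yawY -0.06 F [ 0.76  0.29 -0.54] M [-0.02 -0.09 -0.  ] open 1.004 q [-19.4  36.8  83.    0.   60.1 -19.4]
rot [ 0.02  0.   -0.04] shift in current tool axes cm [ 0.19 -0.13 12.06] t 10.05
```

View pics/w3.png

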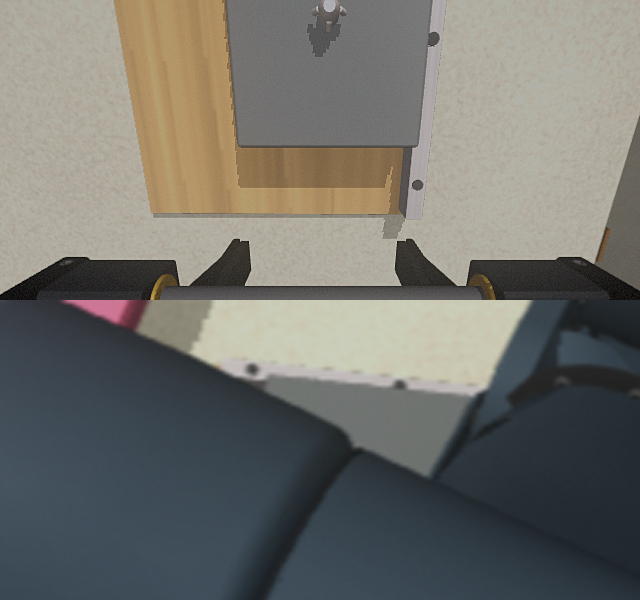

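{"fn": "send_rows", "kwargs": {
  "moves": [
    [[0, 0, 0, 0, 0, 4, 1], [0, 0, 0, 0, 0, 4, 1], [0, 0, 0, 0, 0, 4, 1], [0, 0, 0, 1, 0, 0, 1], [0, 0, 0, 1, 0, 0, 1]]
  ]
}}

```text
time_s: 10.55
position: [0.6358, -0.0861, 0.0252]
tcp_rot: [[0.001, 1.0, -0.001], [1.0, -0.001, 0.001], [0.001, -0.001, -1.0]]
force: [0.4, -0.6, 1.0]
opening: 1.003
```

{"fn": "send_rows", "kwargs": {
  "moves": [
    [[0, 0, 0, 0.7, 0, 0, 1], [0, 0, 0, 0.5, 0, 0, 1], [0, 0, 0, 0.5, 0, 0, 1], [0, 0, 0, 0.5, 0, 0, 1], [0, 0, 0, 0.5, 0, 0, 1]]
  ]
}}

```text
time_s: 11.05
position: [0.6371, -0.0616, 0.0272]
tcp_rot: [[-0.001, 1.0, 0.003], [1.0, 0.001, -0.004], [-0.004, 0.003, -1.0]]
force: [-1.8, -6.6, 4.2]
opening: 0.998
```

{"fn": "send_rows", "kwargs": {
  "moves": [
    [[0, 0, 0, 0.5, 0, 0, 1], [0, 0, 0, 0.5, 0, 0, 1], [0, 0, 0, 0.5, 0, 0, 1], [0, 0, 0, 0.3, 0, 0, 1], [0, 0, 0, 0.2, 0, 0, 1]]
  ]
}}

```text
time_s: 11.55
position: [0.6373, -0.0421, 0.0272]
tcp_rot: [[-0.001, 1.0, 0.003], [1.0, 0.001, -0.004], [-0.004, 0.003, -1.0]]
force: [-1.6, -7.1, 4.5]
opening: 1.004
```

{"fn": "send_rows", "kwargs": {
  "moves": [
    [[0, 0, 0, 0.2, 0, 0, 1], [0, 0, 0, 0.2, 0, 0, 1], [0, 0, 0, 0.2, 0, 0, 1], [0, 0, 0, 0.2, 0, 0, 1], [0, 0, 0, 0.2, 0, 0, 1]]
  ]
}}

```text
time_s: 12.05
position: [0.6373, -0.0323, 0.0272]
tcp_rot: [[-0.0, 1.0, 0.003], [1.0, 0.0, -0.004], [-0.004, 0.003, -1.0]]
force: [-0.6, -6.4, 4.3]
opening: 0.998
```

{"fn": "send_rows", "kwargs": {
  "moves": [
    [[0, 0, 0, 0.1, 0, 0, 1], [0, 0, 0, 0.1, 0, 0, 1], [0, 0, 0, 0.1, 0, 0, 1], [0, 0, 0, 0, 0, 0, 1], [0, 0, 0, 0, 0, 0, 1]]
  ]
}}

```text
time_s: 12.55
position: [0.6373, -0.0318, 0.0273]
tcp_rot: [[-0.001, 1.0, 0.003], [1.0, 0.001, -0.007], [-0.007, 0.003, -1.0]]
force: [-1.8, -13.7, 3.8]
opening: 1.0
```

{"fn": "send_rows", "kwargs": {
  "moves": [
    [[0, 0, 0, 0.1, 0, 0, 1], [0, 0, 0, 0, 0, 0, 1], [0, 0, 0, -1.5, 0, 0, 1], [0, 0, 0, -1.0, 0, -2, 1], [0, 0, 0, 0, 0, -4, 1]]
  ]
}}

```text
time_s: 13.05
position: [0.6335, -0.0517, 0.0832]
tcp_rot: [[0.002, 1.0, -0.007], [1.0, -0.002, 0.002], [0.002, -0.007, -1.0]]
force: [0.3, -0.7, 0.3]
opening: 1.001
```

{"fn": "send_rows", "kwargs": {
  "moves": [
    [[0, 0, 0, 0, 0, -4, 1], [0, 0, 0, 0, 0, -4, 1], [0, 0, 8.2, 0, 0, -4, 1], [0, 0, 8.2, 0, 0, -4, 1], [0, 0, 8.2, 0, 0, 0, 1]]
  ]
}}

```text
time_s: 13.55
position: [0.6399, -0.0514, 0.2529]
tcp_rot: [[0.421, 0.907, 0.014], [0.907, -0.421, -0.003], [0.003, 0.013, -1.0]]
force: [-0.4, -0.0, -0.3]
opening: 1.0
```

{"fn": "send_rows", "kwargs": {
  "moves": [
    [[0, 0, 8.2, 0, 0, 0, 1], [0, 0, 8.2, 0, 0, 0, 1], [0, 0, 8.2, 0, 0, 0, 1], [0, 0, 8.2, 0, 0, 0, 1], [0, 0, 8.2, 0, 0, 0, 1]]
  ]
}}

```text
time_s: 14.05
position: [0.6358, -0.0505, 0.2456]
tcp_rot: [[0.913, 0.408, -0.0], [0.408, -0.913, 0.001], [0.0, -0.001, -1.0]]
force: [0.6, -0.3, -0.1]
opening: 1.0
```

{"fn": "send_rows", "kwargs": {
  "moves": [
    [[0, 0, 8.2, 0, 0, 0, 1], [0, 0, 8.2, 0, 0, 0, 1], [0, 0, 8.0, 0, 0, 0, 1], [0, 0, 0, -4, -4, 0, 1], [0, 0, 0, -4, -4, 0, 1]]
  ]
}}

```text
time_s: 14.55
position: [0.5649, 0.02, 0.2451]
tcp_rot: [[1.0, -0.002, 0.0], [-0.002, -1.0, 0.001], [0.0, -0.001, -1.0]]
force: [-0.2, 0.8, 0.4]
opening: 1.002
```

{"fn": "send_rows", "kwargs": {
  "moves": [
    [[0, 0, 0, -3, -3, 0, 1], [0, 0, 0, 0, 0, 0, 1], [0, 0, 0, 0, 0, 0, 1], [0, 0, 0, 0, 0, 0, 1], [0, 0, 0, 0, 0, 0, 1]]
  ]
}}

```text
time_s: 15.05
position: [0.5367, 0.049, 0.2457]
tcp_rot: [[1.0, -0.001, 0.001], [-0.001, -1.0, -0.0], [0.001, 0.0, -1.0]]
force: [0.2, 0.8, -0.8]
opening: 1.0
```

Run:
```python
from h import *
st();im=capture('wrist');cv2.imwrite('pics/w4.png',im)
```

```text
t 15.05 p [0.5367 0.049  0.2457] yawY -90.06 F [ 0.24  0.84 -0.8 ] M [0.08 0.01 0.01] open 1.0 q [-6.7 21.9 93.  -0.  65.  83.4]
```

View pics/w4.png

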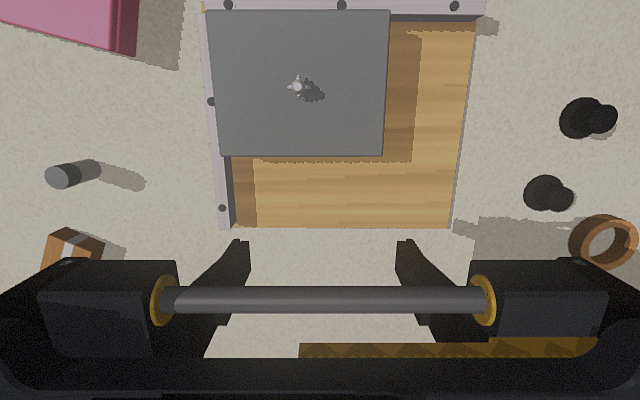

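{"fn": "send_rows", "kwargs": {
  "moves": [
    [[0, 0, 0, -2.7, -1.5, 2, 1], [0, 0, 0, 0, 0, 5, 1], [0, 0, 0, 0, 0, 5, 1], [0, 0, 0, 0, 0, 5, 1], [0, 0, 0, 0, 0, 5, 1]]
  ]
}}

```text
time_s: 15.6
position: [0.5096, 0.0641, 0.0238]
tcp_rot: [[1.0, -0.001, 0.002], [-0.001, -1.0, -0.0], [0.002, 0.0, -1.0]]
force: [0.5, -0.2, -0.1]
opening: 0.995
```

{"fn": "send_rows", "kwargs": {
  "moves": [
    [[0, 0, 0, 1, 0, 0, 1], [0, 0, 0, 1, 0, 0, 1], [0, 0, 0, 1, 0, 0, 1], [0, 0, 0, 0.7, 0, 0, 1], [0, 0, 0, 0.4, 0, 0, 1]]
  ]
}}

```text
time_s: 16.1
position: [0.5527, 0.0647, 0.0288]
tcp_rot: [[1.0, 0.0, 0.007], [0.0, -1.0, -0.001], [0.007, 0.001, -1.0]]
force: [-0.7, 0.1, 0.6]
opening: 0.998
```

{"fn": "send_rows", "kwargs": {
  "moves": [
    [[0, 0, 0, 0.2, 0, 0, 1], [0, 0, 0, 0.1, 0, 0, 1], [0, 0, 0, 0.1, 0, 0, 1], [0, 0, 0, 0.1, 0, 0, 1], [0, 0, 0, 0, 0, 0, 1]]
  ]
}}

```text
time_s: 16.6
position: [0.5542, 0.0649, 0.0255]
tcp_rot: [[1.0, 0.0, -0.0], [0.0, -1.0, 0.0], [-0.0, -0.0, -1.0]]
force: [-0.3, 0.6, 0.1]
opening: 0.998
```

{"fn": "send_rows", "kwargs": {
  "moves": [
    [[0, 0, 0, 0.1, 0, 0, 1], [0, 0, 0, 0.1, 0, 0, 1], [0, 0, 0, 0.1, 0, 0, 1], [0, 0, 0, 0.1, 0, 0, 1], [0, 0, 0, 0, 0, 0, 1]]
  ]
}}

```text
time_s: 17.1
position: [0.5547, 0.065, 0.0252]
tcp_rot: [[1.0, 0.0, -0.008], [0.0, -1.0, 0.0], [-0.008, -0.0, -1.0]]
force: [-6.1, -1.0, 4.8]
opening: 1.0
```

{"fn": "send_rows", "kwargs": {
  "moves": [
    [[0, 0, 0, 0.1, 0, 0, 1], [0, 0, 0, 0.1, 0, 0, 1], [0, 0, 0, 0.1, 0, 0, 1], [0, 0, 0, 0, 0, 0, 1], [0, 0, 0, 0, 0, 0, 1]]
  ]
}}

```text
time_s: 17.6
position: [0.5546, 0.0651, 0.025]
tcp_rot: [[1.0, 0.0, -0.014], [0.0, -1.0, 0.0], [-0.014, -0.0, -1.0]]
force: [-11.5, -1.4, 7.9]
opening: 0.997
```

{"fn": "send_rows", "kwargs": {
  "moves": [
    [[0, 0, 0, -1.5, 0, 0, 1], [0, 0, 0, -1.5, 0, 0, 1], [0, 0, 0, 0, 0, -4.5, 1], [0, 0, 0, 0, 0, -4.5, 1], [0, 0, 0, 0, 0, -4.5, 1]]
  ]
}}

```text
time_s: 18.1
position: [0.5318, 0.0648, 0.1617]
tcp_rot: [[1.0, 0.0, 0.001], [0.0, -1.0, 0.0], [0.001, -0.0, -1.0]]
force: [0.2, 0.2, -0.4]
opening: 1.003
```

{"fn": "send_rows", "kwargs": {
  "moves": [
    [[0, 0, 0, 0, 4.5, -2, 1], [0, 0, 0, 0, 4.5, 0, 1], [0, 0, 0, 0, 4.5, 0, 1], [0, 0, 0, 0, 4.5, 0, 1], [0, 0, 0, 0, 4.5, 0, 1]]
  ]
}}

```text
time_s: 18.6
position: [0.532, -0.1622, 0.1809]
tcp_rot: [[1.0, 0.0, 0.002], [0.0, -1.0, -0.001], [0.002, 0.001, -1.0]]
force: [0.7, -0.4, 0.1]
opening: 1.0
```

{"fn": "send_rows", "kwargs": {
  "moves": [
    [[0, 0, 0, 0, 4.5, 0, 1], [0, 0, 0, 0, 4.5, 0, 1], [0, 0, 0, 0, 2.0, 0, 1], [0, 0, 0, 0, 0, 0, 1], [0, 0, 0, 0, 0, 0, 1]]
  ]
}}

```text
time_s: 19.1
position: [0.5311, -0.2694, 0.1802]
tcp_rot: [[1.0, -0.001, -0.0], [-0.001, -1.0, 0.001], [-0.0, -0.001, -1.0]]
force: [0.4, 0.1, -0.6]
opening: 1.0
```

Run:
```python
from h import *
st();m=camera_model('wrist');im=capture('wrist');cv2.imwrite('pics/w5.png',im)
for d in spot_in('wrist','cap'): print(round(d['p'],2),np.round(d['location'],4),proj(m,[d['location']]).round())
for d in regions_of('wrist','cap'):
    v,u=np.where(d['mask']); print('mask',d['p'],u.min(),u.max(),v.min(),v.max())
```

```text
t 19.1 p [ 0.5311 -0.2694  0.1802] yawY -90.03 F [ 0.37  0.11 -0.63] M [-0.01 -0.    0.01] open 1.0 q [-37.7  30.9  88.8   0.1  60.4  52.3]
0.7 [ 0.5126 -0.2584  0.0303] [[313. 206.]]
mask 0.74 291 334 182 227
mask 0.58 313 360 90 139
```

View pics/w5.png

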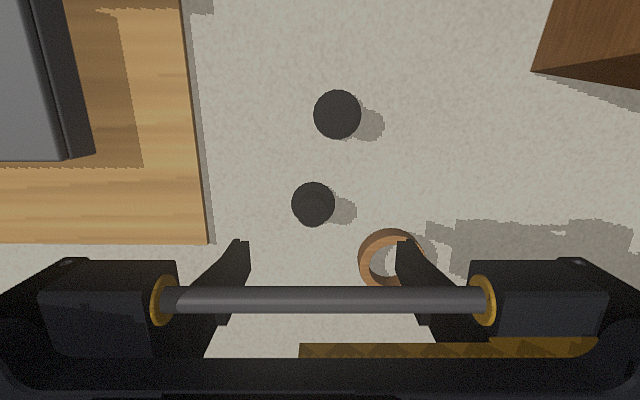

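Run:
```python
from h import *
m=camera_model('wrist');im=cv2.imread('pics/w5.png')
# flange outline fit + projected model check
print(ray(m,[[337,114.5],[313,204.5]],.006), ray(m,[[313,114],[361,114],[337,90],[337,139]],.006))
c=cv2.resize(im[70:240,270:440],None,fx=4,fy=4,interpolation=cv2.INTER_CUBIC)
th=np.linspace(0,2*np.pi,60)
x,y=ray(m,[[337,114.5]],.006)[0][:2]
for r,z,col in((.026,.006,(0,255,0)),(.017,.036,(0,0,255))):
    p=proj(m,np.c_[x+r*np.cos(th),y+r*np.sin(th),0*th+z]);cv2.polylines(c,[(((p-[270,70])+.5)*4).astype(np.int32)],True,col,1)
cv2.imwrite('pics/capc.png',cv2.convertScaleAbs(c,alpha=1.8,beta=10))
plan([x,y,.12],90)
```

```text
[[ 0.6069999  -0.28314276  0.006     ]
 [ 0.50618137 -0.25678207  0.006     ]] [[ 0.60747105 -0.25760597  0.006     ]
 [ 0.60755328 -0.30865857  0.006     ]
 [ 0.63145408 -0.28274799  0.006     ]
 [ 0.5813578  -0.28355731  0.006     ]]
rot [-0.06  0.04  0.12] shift in current tool axes cm [7.57 1.52 6.04] t 19.25
```

View pics/capc.png

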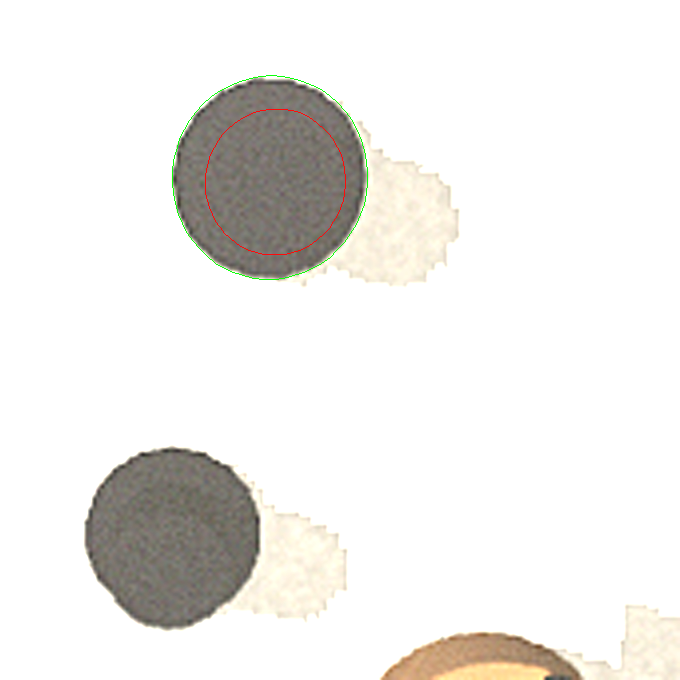

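{"fn": "send_rows", "kwargs": {
  "moves": [
    [[0, 0, 0, 3.8, 0.8, 2, 1], [0, 0, 0, 3.77, 0.72, 2, 1], [0, 0, 0, 0, 0, 4, 1], [0, 0, 0, 0, 0, 4, 1], [0, 0, 0, 0, 0, 0, 1]]
  ]
}}

```text
time_s: 19.75
position: [0.6031, -0.2805, 0.0544]
tcp_rot: [[1.0, 0.002, -0.012], [0.003, -1.0, 0.008], [-0.012, -0.008, -1.0]]
force: [-0.8, -0.1, -0.4]
opening: 1.0
```

Run:
```python
from h import *
st();plan([.607,-.2831,.0085],90)
m=camera_model('wrist');im=capture('wrist')
g=cv2.cvtColor(im,cv2.COLOR_BGR2GRAY);p=proj(m,[[.607,-.283,.036]])[0];print(p)
x,y=int(p[0]),int(p[1]);print(x,y);cv2.imwrite('pics/w6.png',im)
```

```text
t 19.75 p [ 0.6031 -0.2805  0.0544] yawY -89.86 F [-0.76 -0.12 -0.38] M [0.05 0.08 0.02] open 1.0 q [-34.6  45.3  82.    0.   53.5  55.3]
rot [-0.46  0.66  0.14] shift in current tool axes cm [0.44 0.3  4.59] t 19.75
[326.62221692 236.72018377]
326 236
```

View pics/w6.png

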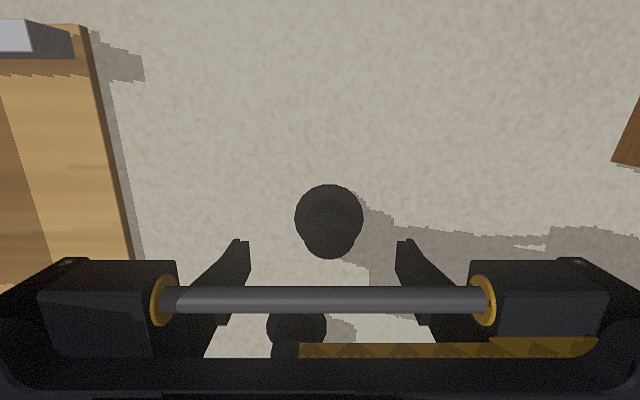

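{"fn": "send_rows", "kwargs": {
  "moves": [
    [[0, 0, 0, 0, 0, 1.5, 1], [0, 0, 0, 0, 0, 0, 1], [0, 0, 0, 0, 0, 0, 1], [0, 0, 0, 0, 0, 0, 1], [0, 0, 0, 0, 0, 0, 1]]
  ]
}}

```text
time_s: 20.3
position: [0.6076, -0.2858, 0.0468]
tcp_rot: [[1.0, -0.0, 0.002], [-0.0, -1.0, -0.001], [0.002, 0.001, -1.0]]
force: [-0.4, 0.4, -0.4]
opening: 1.0
```

Run:
```python
from h import *
st();plan([.607,-.2831,.0085],90)
```

```text
t 20.3 p [ 0.6076 -0.2858  0.0468] yawY -90.0 F [-0.43  0.38 -0.43] M [ 0.03 -0.04 -0.03] open 1.0 q [-34.7  46.   82.    0.   52.   55.3]
rot [ 0.07 -0.1  -0.  ] shift in current tool axes cm [-0.07 -0.27  3.83] t 20.3
```

{"fn": "send_rows", "kwargs": {
  "moves": [
    [[0, 0, 0, -0.07, -0.27, 1.5, 1], [0, 0, 0, 0, 0, 1.5, 1], [0, 0, 0, 0, 0, 0.8, 1], [0, 0, 0, 0, 0, 0, 1], [0, 0, 0, 0, 0, 0, 1]]
  ]
}}

```text
time_s: 20.8
position: [0.6061, -0.2825, 0.0067]
tcp_rot: [[1.0, 0.0, -0.001], [0.0, -1.0, 0.001], [-0.001, -0.001, -1.0]]
force: [1.2, -0.4, 0.4]
opening: 1.004
```

{"fn": "send_rows", "kwargs": {
  "moves": [
    [[0, 0, 0, 0, 0, 0, -1], [0, 0, 0, 0, 0, 0, -1], [0, 0, 0, 0, 0, 0, -1], [0, 0, 0, 0, 0, 0, -1], [0, 0, 0, 0, 0, 0, -1]]
  ]
}}

```text
time_s: 21.3
position: [0.6065, -0.2827, 0.0078]
tcp_rot: [[1.0, 0.0, 0.0], [0.0, -1.0, -0.0], [0.0, 0.0, -1.0]]
force: [-0.2, 0.8, 1.2]
opening: 0.633
```

{"fn": "send_rows", "kwargs": {
  "moves": [
    [[0, 0, 0, 0, 0, 0, -1], [0, 0, 0, 0, 0, 0, -1], [0, 0, 0, 0, 0, 0, -1], [0, 0, 0, 0, 0, 0, -1], [0, 0, 0, 0, 0, 0, -1]]
  ]
}}

```text
time_s: 21.8
position: [0.6064, -0.2826, 0.0076]
tcp_rot: [[1.0, 0.0, 0.0], [0.0, -1.0, -0.0], [0.0, 0.0, -1.0]]
force: [0.3, 0.1, -0.1]
opening: 0.385
```

{"fn": "send_rows", "kwargs": {
  "moves": [
    [[0, 0, 0, 0, 0, -2, -1], [0, 0, 0, 0, 0, -4.5, -1], [0, 0, 0, 0, 0, -4.5, -1], [0, 0, 0, 0, 0, -4.5, -1], [0, 0, 0, 0, 0, -4.5, -1]]
  ]
}}

```text
time_s: 22.3
position: [0.606, -0.2823, 0.2092]
tcp_rot: [[1.0, 0.0, -0.0], [0.0, -1.0, 0.0], [-0.0, -0.0, -1.0]]
force: [0.4, 0.1, -0.9]
opening: 0.387
```

{"fn": "send_rows", "kwargs": {
  "moves": [
    [[0, 0, 0, -1, -4.5, 0, -1], [0, 0, 0, -1, -4.5, 0, -1], [0, 0, 0, -1, -4.5, 0, -1], [0, 0, 0, -1, -4.5, 0, -1], [0, 0, 0, -0.6, -4.5, 0, -1]]
  ]
}}

```text
time_s: 22.8
position: [0.5591, -0.0558, 0.2076]
tcp_rot: [[1.0, -0.0, -0.001], [-0.0, -1.0, 0.0], [-0.001, -0.0, -1.0]]
force: [0.2, 0.4, -0.7]
opening: 0.388
```

{"fn": "send_rows", "kwargs": {
  "moves": [
    [[0, 0, 0, 0, -4.5, 0, -1], [0, 0, 0, 0, -4.5, 0, -1], [0, 0, 0, 0, -4.1, 0, -1], [0, 0, 0, 0, 0, 0, -1], [0, 0, 0, 0, 0, 0, -1]]
  ]
}}

```text
time_s: 23.3
position: [0.56, 0.0742, 0.2075]
tcp_rot: [[1.0, 0.003, -0.0], [0.003, -1.0, -0.001], [-0.0, 0.001, -1.0]]
force: [-0.2, -1.2, -0.7]
opening: 0.39
```

{"fn": "send_rows", "kwargs": {
  "moves": [
    [[0, 0, 0, 0, 0, 0, -1], [0, 0, 0, 0, 0, 0, -1], [0, 0, 0, 0, 0, 0, -1], [0, 0, 0, 0, 0, 0, -1], [0, 0, 0, 0, 0, 0, -1]]
  ]
}}

```text
time_s: 23.8
position: [0.5604, 0.0728, 0.2075]
tcp_rot: [[1.0, -0.001, -0.0], [-0.001, -1.0, 0.0], [-0.0, -0.0, -1.0]]
force: [0.2, -0.7, 0.1]
opening: 0.387
```

Run:
```python
from h import *
st();m=camera_model('wrist');im=capture('wrist');cv2.imwrite('pics/w7.png',im)
print(proj(m,[[.64,.073,.058],[.64,.073,.082],[.565,-.022,.058],[.715,.168,.058]]).round(1))
for d in spot_in('wrist','stud'):print(d)
np.save('w7.npy',m['pose'])
c=cv2.resize(im[0:260,180:480],None,fx=2.3,fy=2.3,interpolation=cv2.INTER_CUBIC);cv2.imwrite('pics/w7c.png',c)
```

```text
t 23.8 p [0.5604 0.0728 0.2075] yawY -90.05 F [ 0.21 -0.74  0.11] M [0.03 0.05 0.01] open 0.387 q [-3.9 26.7 91.7  0.  61.6 86.1]
[[322.2 111.1]
 [322.2 111.5]
 [412.2 185.1]
 [217.4  25. ]]
{'location': [0.7178, 0.2986, 0.0471], 'p': 0.82}
{'location': [0.6508, 0.0735, 0.0557], 'p': 0.7}
{'location': [0.5901, -0.045, 0.0091], 'p': 0.48}
```

View pics/w7c.png

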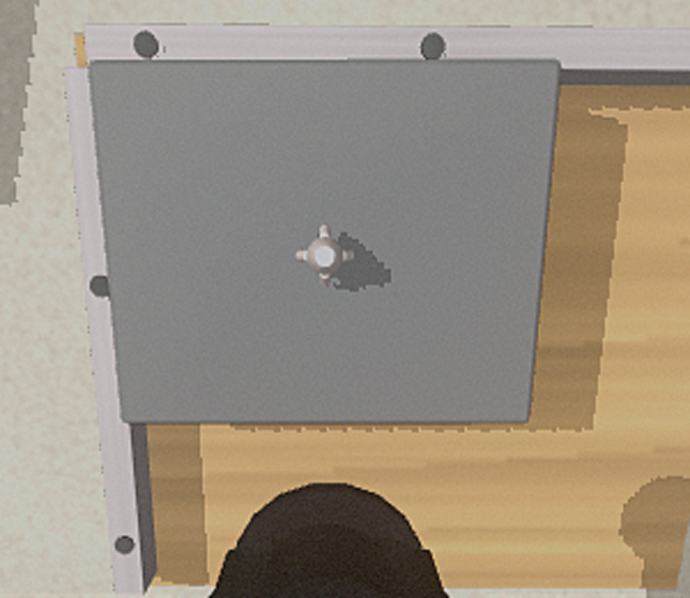

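{"fn": "send_rows", "kwargs": {
  "moves": [
    [[0, 0, 0, 4, -0.15, 0, -1], [0, 0, 0, 3.96, 0, 0, -1], [0, 0, 0, 0, 0, 4.5, -1], [0, 0, 0, 0, 0, 4.5, -1], [0, 0, 0, 0, 0, 1.5, -1]]
  ]
}}

```text
time_s: 24.4
position: [0.6364, 0.0751, 0.0978]
tcp_rot: [[1.0, 0.0, -0.01], [0.0, -1.0, 0.001], [-0.01, -0.001, -1.0]]
force: [-0.8, 0.1, -0.9]
opening: 0.39
```

{"fn": "send_rows", "kwargs": {
  "moves": [
    [[0, 0, 0, 0, 0, 0, -1], [0, 0, 0, 0, 0, 0, -1], [0, 0, 0, 0, 0, 0, -1], [0, 0, 0, 0, 0, 0, -1], [0, 0, 0, 0, 0, 0, -1]]
  ]
}}

```text
time_s: 24.9
position: [0.6409, 0.0749, 0.1043]
tcp_rot: [[1.0, 0.0, 0.003], [0.0, -1.0, -0.0], [0.003, 0.0, -1.0]]
force: [0.0, -0.1, -0.0]
opening: 0.386
```

Run:
```python
from h import *
st();plan([.640,.0742,.0786],90)
```

```text
t 24.9 p [0.6409 0.0749 0.1043] yawY -89.99 F [ 0.04 -0.09 -0.  ] M [ 0.03  0.03 -0.03] open 0.386 q [-3.2 39.8 84.7 -0.  55.3 86.7]
rot [ 0.01 -0.18  0.01] shift in current tool axes cm [-0.1   0.07  2.57] t 24.9
```

Lower gently onto the barbs, watching the lateral force.

{"fn": "send_rows", "kwargs": {
  "moves": [
    [[0, 0, 0, -0.05, 0.05, 0.6, -1], [0, 0, 0, 0, 0, 0.6, -1], [0, 0, 0, 0, 0, 0.6, -1], [0, 0, 0, 0, 0, 0.4, -1], [0, 0, 0, 0, 0, 0, -1]]
  ]
}}

```text
time_s: 25.4
position: [0.6395, 0.0744, 0.0796]
tcp_rot: [[1.0, 0.0, -0.0], [0.0, -1.0, 0.0], [-0.0, -0.0, -1.0]]
force: [0.2, -0.1, -0.0]
opening: 0.386
```

{"fn": "send_rows", "kwargs": {
  "moves": [
    [[0, 0, 0, 0, 0, 0.1, -1], [0, 0, 0, 0, 0, 0.1, -1], [0, 0, 0, 0, 0, 0.1, -1], [0, 0, 0, 0, 0, 0, -1], [0, 0, 0, 0, 0, 0, -1]]
  ]
}}

```text
time_s: 25.9
position: [0.64, 0.0743, 0.0779]
tcp_rot: [[1.0, 0.0, 0.001], [0.0, -1.0, -0.0], [0.001, 0.0, -1.0]]
force: [1.9, -0.7, 0.9]
opening: 0.387
```

{"fn": "send_rows", "kwargs": {
  "moves": [
    [[0, 0, 0, 0, 0, 0.1, -1], [0, 0, 0, 0, 0, 0.1, -1], [0, 0, 0, 0, 0, 0.1, -1], [0, 0, 0, 0, 0, 0, -1], [0, 0, 0, 0, 0, 0, -1]]
  ]
}}

```text
time_s: 26.4
position: [0.6402, 0.0743, 0.0755]
tcp_rot: [[1.0, 0.0, 0.002], [0.0, -1.0, -0.0], [0.002, 0.0, -1.0]]
force: [-0.3, -0.5, 4.9]
opening: 0.384
```

{"fn": "send_rows", "kwargs": {
  "moves": [
    [[0, 0, 0, 0, 0, 0.1, -1], [0, 0, 0, 0, 0, 0.1, -1], [0, 0, 0, 0, 0, 0.1, -1], [0, 0, 0, 0, 0, 0, -1], [0, 0, 0, 0, 0, 0, -1]]
  ]
}}

```text
time_s: 26.9
position: [0.64, 0.0744, 0.0719]
tcp_rot: [[1.0, 0.0, 0.001], [0.0, -1.0, -0.0], [0.001, 0.0, -1.0]]
force: [1.9, -0.8, 1.7]
opening: 0.389
```

{"fn": "send_rows", "kwargs": {
  "moves": [
    [[0, 0, 0, 0, 0, 0.1, -1], [0, 0, 0, 0, 0, 0.1, -1], [0, 0, 0, 0, 0, 0.1, -1], [0, 0, 0, 0, 0, 0.1, -1], [0, 0, 0, 0, 0, 0, -1]]
  ]
}}

```text
time_s: 27.4
position: [0.6377, 0.0745, 0.066]
tcp_rot: [[1.0, -0.0, -0.004], [-0.0, -1.0, 0.0], [-0.004, -0.0, -1.0]]
force: [0.5, -0.2, -6.8]
opening: 0.385
```

{"fn": "send_rows", "kwargs": {
  "moves": [
    [[0, 0, 0, 0, 0, 0.1, -1], [0, 0, 0, 0, 0, 0.1, -1], [0, 0, 0, 0, 0, 0.1, -1], [0, 0, 0, 0, 0, 0, -1], [0, 0, 0, 0, 0, 0, -1]]
  ]
}}

```text
time_s: 27.9
position: [0.6371, 0.0746, 0.0655]
tcp_rot: [[1.0, 0.0, -0.005], [0.0, -1.0, 0.0], [-0.005, -0.0, -1.0]]
force: [-5.1, -1.3, 9.4]
opening: 0.39
```

Run:
```python
from h import *
st();m=camera_model('wrist');im=capture('wrist');t=capture('top')
print(proj(m,[[.715,.168,.058],[.715,-.022,.058],[.715,.168,.038]]).round(1))
a=cv2.resize(im[:300],(640,300)); b=cv2.resize(t[130:255,215:415],(480,300),interpolation=cv2.INTER_CUBIC)
cv2.imwrite('pics/w8.png',np.vstack([a,np.hstack([b,np.zeros((300,160,3),np.uint8)])]));cv2.imwrite('pics/w8raw.png',im)
st()
```

```text
t 27.9 p [0.6371 0.0746 0.0655] yawY -89.97 F [-5.14 -1.28  9.37] M [-0.1   0.68 -0.02] open 0.39 q [-3.3 42.8 86.  -0.  51.4 86.7]
[[148.3 118.7]
 [503.  118.7]
 [166.6 117.2]]
t 28.0 p [0.6371 0.0746 0.0655] yawY -89.98 F [-4.33 -0.31 10.34] M [-0.09  0.77 -0.04] open 0.385 q [-3.3 42.8 86.  -0.  51.4 86.7]
```

View pics/w8.png

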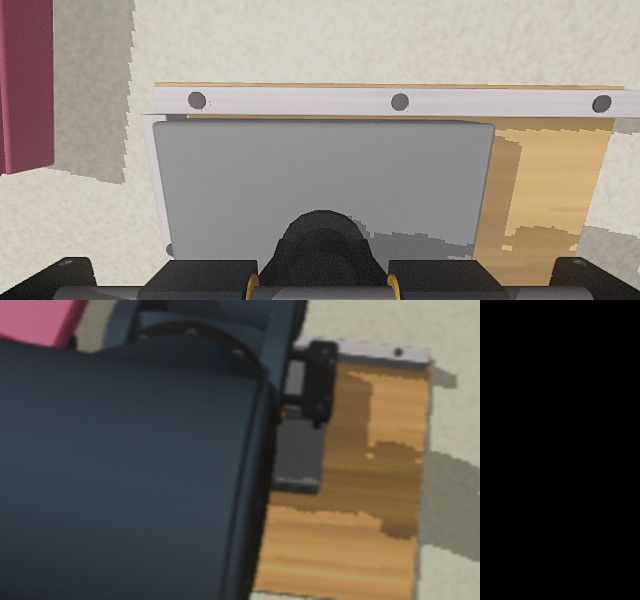

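{"fn": "send_rows", "kwargs": {
  "moves": [
    [[0, 0, 0, 0, 0, -0.1, -1], [0, 0, 0, 0, 0, -0.1, -1], [0, 0, 0, 0, 0, -0.1, -1], [0, 0, 0, 0, 0, 0, -1], [0, 0, 0, 0, 0, 0, -1]]
  ]
}}

```text
time_s: 28.5
position: [0.6389, 0.0745, 0.0664]
tcp_rot: [[1.0, 0.0, -0.002], [0.0, -1.0, 0.0], [-0.002, -0.0, -1.0]]
force: [-0.3, 0.3, -6.7]
opening: 0.389
```

{"fn": "send_rows", "kwargs": {
  "moves": [
    [[0, 0, 0, 0, 0, 0.1, -1], [0, 0, 0, 0, 0, 0.05, -1], [0, 0, 0, 0.1, 0, 0, -1], [0, 0, 0, 0.1, 0, 0, -1], [0, 0, 0, 0, 0, 0, -1]]
  ]
}}

```text
time_s: 29.0
position: [0.6414, 0.0744, 0.0659]
tcp_rot: [[1.0, 0.0, -0.0], [0.0, -1.0, 0.0], [-0.0, -0.0, -1.0]]
force: [0.9, -0.2, -6.5]
opening: 0.389
```

{"fn": "send_rows", "kwargs": {
  "moves": [
    [[0, 0, 0, 0.1, 0, 0, -1], [0, 0, 0, 0.1, 0, 0, -1], [0, 0, 0, 0, 0, 0, -1], [0, 0, 0, 0, 0, 0, -1], [0, 0, 0, 0, 0, 0, -1]]
  ]
}}

```text
time_s: 29.5
position: [0.643, 0.0745, 0.066]
tcp_rot: [[1.0, 0.0, -0.001], [0.0, -1.0, 0.0], [-0.001, -0.0, -1.0]]
force: [-2.6, -0.2, -6.0]
opening: 0.386
```

Run:
```python
from h import *
st();m=camera_model('wrist');im=capture('wrist')
cv2.imwrite('pics/w9raw.png',im)
for n in('w8raw','w9raw'):
    g=cv2.imread(f'pics/{n}.png').astype(int)
    for u in (200,260,420,470): print(n,u,[tuple(g[v,u]) for v in range(110,128)][::1] if u in(260,) else [int(g[v,u,0])-int(g[v,u,2]) for v in range(110,130)])
```

```text
t 29.5 p [0.643  0.0745 0.066 ] yawY -89.99 F [-2.56 -0.16 -5.98] M [0.01 0.44 0.01] open 0.386 q [-3.3 43.1 85.3 -0.  51.7 86.7]
w8raw 200 [-7, -4, -4, -3, -18, -62, -59, -58, -9, -1, 1, -6, 2, -2, -1, -1, -1, -2, -1, 1]
w8raw 260 [(np.int64(196), np.int64(196), np.int64(200)), (np.int64(195), np.int64(193), np.int64(199)), (np.int64(199), np.int64(198), np.int64(203)), (np.int64(202), np.int64(199), np.int64(205)), (np.int64(162), np.int64(158), np.int64(165)), (np.int64(87), np.int64(114), np.int64(136)), (np.int64(98), np.int64(133), np.int64(159)), (np.int64(97), np.int64(132), np.int64(158)), (np.int64(91), np.int64(100), np.int64(114)), (np.int64(83), np.int64(79), np.int64(80)), (np.int64(93), np.int64(95), np.int64(94)), (np.int64(93), np.int64(95), np.int64(96)), (np.int64(111), np.int64(117), np.int64(114)), (np.int64(126), np.int64(128), np.int64(124)), (np.int64(140), np.int64(137), np.int64(141)), (np.int64(139), np.int64(138), np.int64(140)), (np.int64(144), np.int64(143), np.int64(143)), (np.int64(149), np.int64(146), np.int64(146))]
w8raw 420 [-5, -5, -6, -6, -4, -2,
[... 574 characters left out ...]
4(204)), (np.int64(199), np.int64(198), np.int64(205)), (np.int64(195), np.int64(193), np.int64(200)), (np.int64(194), np.int64(194), np.int64(199)), (np.int64(194), np.int64(194), np.int64(201)), (np.int64(191), np.int64(191), np.int64(198)), (np.int64(193), np.int64(193), np.int64(200)), (np.int64(195), np.int64(194), np.int64(202)), (np.int64(167), np.int64(165), np.int64(173)), (np.int64(85), np.int64(86), np.int64(88)), (np.int64(90), np.int64(94), np.int64(93)), (np.int64(106), np.int64(109), np.int64(110))]
w9raw 420 [-6, -7, -6, -4, -8, -7, -6, -6, -5, -7, -6, -6, -7, -7, -4, -6, -2, -2, 0, -5]
w9raw 470 [-5, -7, -6, -8, -5, -7, -6, -6, -6, -7, -4, -5, -6, -7, -6, -6, -7, -5, -2, -4]
```

{"fn": "send_rows", "kwargs": {
  "moves": [
    [[0, 0, 0, 0.1, 0, 0, -1], [0, 0, 0, 0.1, 0, 0, -1], [0, 0, 0, 0, 0, 0, -1], [0, 0, 0, 0, 0, 0, -1], [0, 0, 0, 0, 0, 0, -1]]
  ]
}}

```text
time_s: 30.05
position: [0.6437, 0.0745, 0.0657]
tcp_rot: [[1.0, 0.0, -0.004], [0.0, -1.0, 0.0], [-0.004, -0.0, -1.0]]
force: [-5.9, -0.1, -4.4]
opening: 0.385
```

Run:
```python
from h import *
st();m=camera_model('wrist');im=capture('wrist')
c=cv2.resize(im[95:255,120:520],None,fx=2,fy=3,interpolation=cv2.INTER_CUBIC)
cv2.imwrite('pics/w10.png',c)
```

```text
t 30.05 p [0.6437 0.0745 0.0657] yawY -89.98 F [-5.89 -0.12 -4.35] M [ 0.02  0.96 -0.01] open 0.385 q [-3.3 43.2 85.  -0.  52.1 86.7]
```

View pics/w10.png

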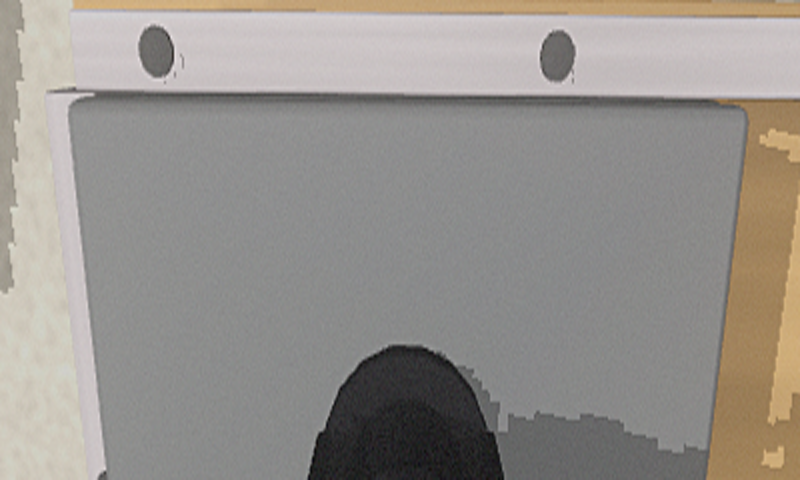

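{"fn": "send_rows", "kwargs": {
  "moves": [
    [[0, 0, 0, 0, 0, 0.05, -1], [0, 0, 0, 0.05, 0, 0.05, -1], [0, 0, 0, 0, 0, 0.05, -1], [0, 0, 0, 0.05, 0, 0.05, -1], [0, 0, 0, 0, 0, 0, -1]]
  ]
}}

```text
time_s: 30.6
position: [0.6437, 0.0745, 0.0656]
tcp_rot: [[1.0, 0.001, -0.006], [0.001, -1.0, -0.0], [-0.006, 0.0, -1.0]]
force: [-9.9, -0.0, 6.0]
opening: 0.387
```

{"fn": "send_rows", "kwargs": {
  "moves": [
    [[0, 0, 0, 0, 0, 0.05, -1], [0, 0, 0, 0, 0, 0.05, -1], [0, 0, 0, 0, 0, 0, -1], [0, 0, 0, 0, 0, 0, -1], [0, 0, 0, 0, 0, 0, -1]]
  ]
}}

```text
time_s: 31.1
position: [0.6436, 0.0745, 0.0656]
tcp_rot: [[1.0, 0.001, -0.006], [0.001, -1.0, -0.0], [-0.006, 0.0, -1.0]]
force: [-12.0, -1.6, 11.0]
opening: 0.387
```

Run:
```python
from h import *
st();m=camera_model('wrist');im=capture('wrist');cv2.imwrite('pics/w11.png',im);g=im.astype(int)
print('far: redness (wood strongly neg)')
for u in (175,200,260,420,470,485): print(u,[int(g[v,u,0]-g[v,u,2]) for v in range(112,134)])
print('left: grey levels')
for v in (140,170,200,230): print(v,[(int(g[v,u,1]),int(g[v,u,0]-g[v,u,2])) for u in range(148,180,1)])
a=cv2.imread('pics/w9raw.png')
```

```text
t 31.1 p [0.6436 0.0745 0.0656] yawY -89.96 F [-11.98  -1.62  10.97] M [-0.1   1.93 -0.01] open 0.387 q [-3.2 43.2 84.9 -0.  52.2 86.7]
far: redness (wood strongly neg)
175 [-6, -5, -5, -8, -5, -8, -7, -8, -7, -7, -4, -6, -8, -3, -1, -3, 1, 1, -1, -3, 2, -3]
200 [-5, -3, -2, -4, -4, -6, -3, -7, -6, -8, -7, -7, -5, -5, -1, -5, 1, -4, -4, -5, -1, -2]
260 [-5, -8, -7, -5, -7, -6, -7, -5, -9, -5, -5, -7, -7, -5, -3, -2, -3, -2, 1, -2, -4, -5]
420 [-7, -5, -6, -8, -7, -4, -4, -6, -5, -6, -7, -7, -4, -7, -5, -2, 1, -1, 0, -2, -1, 0]
470 [-4, -7, -5, -4, -7, -5, -7, -6, -6, -5, -6, -7, -7, -6, -6, -5, 0, -4, -1, -1, -2, 0]
485 [-7, -6, -7, -5, -6, -6, -6, -6, -5, -5, -5, -6, -7, -6, -5, -1, -69, -51, 5, -5, -3, -1]
left: grey levels
140 [(200, -7), (201, -6), (196, -6), (199, -4), (196, -6), (199, -5), (176, -5), (137, -3), (139, -3), (145, -1), (148, -2), (145, -1), (147, 0), (152, -2), (148, 1), (144, -1), (147, -1), (149, 2), (143, -1), (146, 1), (146, -2), (145, -2), (148, -4), (149, 0), (149, -1), (143, -1), (151, -2), (146, -3), (144, -3), (145, -1), (146, 0), (147, 1)]
170 [(201, -20
[... 357 characters left out ...]
03, -18), (202, -16), (205, -17), (205, -14), (208, -13), (197, -12), (193, -6), (191, -6), (195, -4), (199, -6), (197, -7), (194, -7), (194, -7), (193, -4), (199, -6), (173, -6), (137, 0), (139, 2), (146, -4), (143, 0), (143, -5), (145, -2), (146, -4), (143, 0), (144, -2), (142, 0), (146, -3), (146, 2), (144, -2), (144, 1), (141, -1)]
230 [(204, -18), (203, -18), (205, -16), (205, -15), (205, -14), (204, -15), (203, -16), (201, -19), (199, -18), (202, -19), (197, -16), (193, -17), (191, -8), (194, -6), (193, -7), (197, -5), (199, -6), (195, -6), (198, -6), (197, -6), (200, -6), (160, -3), (135, 1), (141, -1), (144, -1), (147, 1), (145, 1), (143, -1), (140, -1), (142, 2), (145, 0), (140, 0)]
```

Run:
```python
from h import *
m=camera_model('wrist')
for x in(.705,.685,.665):
    a=proj(m,[[x,.168,.058],[x,.170,.058],[x,.166,.058]])
    # rail outer edge point on same image row as the lid edge
    xs=np.linspace(.6,.75,400);b=proj(m,np.c_[xs,0*xs+.184,0*xs+.038])
    i=np.argmin(abs(b[:,1]-a[0,1]));print('row',a[0,1].round(1),'lid edge u',a[:,0].round(1),'rail outer u',b[i,0].round(1))
```

```text
row 149.7 lid edge u [153.3 149.7 156.9] rail outer u 145.4
row 184.8 lid edge u [159.4 155.9 162.8] rail outer u 151.8
row 217.4 lid edge u [165.  161.7 168.4] rail outer u 157.7
```

Run:
```python
from h import *
def edges(im,v,u0,u1):
    g=cv2.GaussianBlur(im,(1,5),0)[v].astype(float)
    gr=g[:,1]; red=g[:,2]-g[:,0]
    d=np.diff(gr[u0:u1]);i=np.argmin(d)
    sub=lambda d,i:(i+np.sum(np.arange(-1,2)*abs(d[i-1:i+2]))/np.sum(abs(d[i-1:i+2])))
    inner=u0+sub(d,i)+.5
    dr=np.diff(red[u0-22:u0+int(i)-2]);j=np.argmin(dr)
    return inner,u0-22+j+.5
for n in('w7','w11'):
    im=cv2.imread(f'pics/{n}.png');m=camera_model('wrist')
    if n=='w7': m['pose']=np.load('w7.npy')
    for x in(.70,.69,.68,.67,.66,.65,.64):
        a=proj(m,[[x,.168,.058],[x,.167,.058]]);xs=np.linspace(.5,.8,800);b=proj(m,np.c_[xs,0*xs+.184,0*xs+.038])
        bo=b[np.argmin(abs(b[:,1]-a[0,1])),0];v=int(round(a[0,1]))
        if v>250: continue
        e,o=edges(im,v,int(a[0,0])-8,int(a[0,0])+14)
        print(n,x,v,'lid edge obs-exp mm',((e-a[0,0])/(a[1,0]-a[0,0])).round(2),'rail outer obs-exp mm',((o-bo)/(a[1,0]-a[0,0])).round(2))
```

```text
w7 0.7 43 lid edge obs-exp mm -0.22 rail outer obs-exp mm -0.55
w7 0.69 55 lid edge obs-exp mm -0.06 rail outer obs-exp mm -0.76
w7 0.68 67 lid edge obs-exp mm 0.05 rail outer obs-exp mm -0.96
w7 0.67 78 lid edge obs-exp mm 0.04 rail outer obs-exp mm -1.17
w7 0.66 90 lid edge obs-exp mm 0.02 rail outer obs-exp mm -1.33
w7 0.65 101 lid edge obs-exp mm -0.03 rail outer obs-exp mm -0.53
w7 0.64 111 lid edge obs-exp mm -0.05 rail outer obs-exp mm -0.64
w11 0.7 159 lid edge obs-exp mm 1.43 rail outer obs-exp mm -0.36
w11 0.69 176 lid edge obs-exp mm 1.27 rail outer obs-exp mm -0.42
w11 0.68 193 lid edge obs-exp mm 1.1 rail outer obs-exp mm -0.48
w11 0.67 209 lid edge obs-exp mm 1.11 rail outer obs-exp mm -0.48
w11 0.66 225 lid edge obs-exp mm 1.04 rail outer obs-exp mm -0.41
w11 0.65 240 lid edge obs-exp mm 0.98 rail outer obs-exp mm -0.29
```

{"fn": "send_rows", "kwargs": {
  "moves": [
    [[0, 0, 0, -0.1, 0, -0.1, -1], [0, 0, 0, -0.05, 0, -0.1, -1], [0, 0, 0, 0, -0.1, 0, -1], [0, 0, 0, 0, -0.1, 0, -1], [0, 0, 0, 0, 0, 0, -1]]
  ]
}}

```text
time_s: 31.65
position: [0.6437, 0.075, 0.0657]
tcp_rot: [[1.0, 0.001, -0.003], [0.001, -1.0, -0.003], [-0.003, 0.002, -1.0]]
force: [-7.2, -3.9, 0.5]
opening: 0.392
```

{"fn": "send_rows", "kwargs": {
  "moves": [
    [[0, 0, 0, 0, -0.1, 0, -1], [0, 0, 0, 0, -0.1, 0, -1], [0, 0, 0, 0, 0, 0, -1], [0, 0, 0, 0, 0, 0, -1], [0, 0, 0, 0, 0, 0, -1]]
  ]
}}

```text
time_s: 32.15
position: [0.6436, 0.0759, 0.0657]
tcp_rot: [[1.0, 0.001, -0.003], [0.001, -1.0, -0.004], [-0.003, 0.004, -1.0]]
force: [-6.0, -7.4, 1.3]
opening: 0.386
```

{"fn": "send_rows", "kwargs": {
  "moves": [
    [[0, 0, 0, 0, -0.1, 0, -1], [0, 0, 0, 0, -0.1, 0, -1], [0, 0, 0, 0, 0, 0, -1], [0, 0, 0, 0, 0, 0, -1], [0, 0, 0, 0, 0, 0, -1]]
  ]
}}

```text
time_s: 32.65
position: [0.6435, 0.0763, 0.0657]
tcp_rot: [[1.0, 0.002, -0.004], [0.002, -1.0, -0.006], [-0.004, 0.006, -1.0]]
force: [-7.7, -11.7, 0.9]
opening: 0.385
```

```bash
cat > edge.py <<'E'
from h import *
def chk():
    m=camera_model('wrist');im=capture('wrist');st()
    g=cv2.GaussianBlur(im,(1,5),0).astype(float)
    for x in(.70,.69,.68,.67,.66,.65):
        a=proj(m,[[x,.168,.058],[x,.167,.058]]);v=int(round(a[0,1]))
        if v>250: continue
        u0=int(a[0,0])-8;d=np.diff(g[v,u0:u0+22,1]);i=np.argmin(d);w=abs(d[i-1:i+2]);e=u0+i+(w@[-1,0,1])/w.sum()+.5
        xs=np.linspace(.5,.8,800);b=proj(m,np.c_[xs,0*xs+.184,0*xs+.038]);bo=b[np.argmin(abs(b[:,1]-v)),0]
        red=g[v,u0-22:u0+i-2];j=np.argmin(np.diff(red[:,2]-red[:,0]));s=a[1,0]-a[0,0]
        print(x,'lid',((e-a[0,0])/s).round(2),'rail',((u0-22+j+.5-bo)/s).round(2))
    for u in (180,260,420,480): print('far wood px',u,int(((g[100:140,u,2]-g[100:140,u,0])>30).sum()))
E
python3 -c "from edge import *;chk()"
```

```text
t 32.7 p [0.6435 0.0762 0.0657] yawY -89.89 F [ -7.26 -10.89   0.79] M [-1.82  1.23  0.01] open 0.388 q [-2.9 43.2 85.  -0.5 52.  87.3]
0.7 lid 0.8 rail -0.45
0.69 lid 0.81 rail 0.04
0.68 lid 0.65 rail 0.03
0.67 lid 0.56 rail -0.45
0.66 lid 0.52 rail -0.35
0.65 lid 0.39 rail -0.19
far wood px 180 0
far wood px 260 0
far wood px 420 0
far wood px 480 1
```

{"fn": "send_rows", "kwargs": {
  "moves": [
    [[0, 0, 0, 0, -0.1, 0, -1], [0, 0, 0, 0, -0.1, 0, -1], [0, 0, 0, 0, 0, 0, -1], [0, 0, 0, 0, 0, 0, -1], [0, 0, 0, 0, 0, 0, -1]]
  ]
}}

```text
time_s: 33.2
position: [0.6435, 0.0765, 0.0658]
tcp_rot: [[1.0, 0.003, -0.004], [0.003, -1.0, -0.009], [-0.004, 0.009, -1.0]]
force: [-8.0, -15.6, 0.8]
opening: 0.386
```

```bash
python3 -c "from edge import *;chk()"
```

```text
t 33.25 p [0.6434 0.0765 0.0657] yawY -89.85 F [ -8.6  -14.99   0.19] M [-2.53  1.35 -0.01] open 0.387 q [-2.8 43.2 84.9 -0.7 52.1 87.4]
0.7 lid 0.78 rail 0.05
0.69 lid 0.74 rail -0.02
0.68 lid 0.62 rail -0.02
0.67 lid 0.61 rail -0.5
0.66 lid 0.56 rail -0.4
0.65 lid 0.37 rail -0.24
far wood px 180 0
far wood px 260 0
far wood px 420 0
far wood px 480 1
```

{"fn": "send_rows", "kwargs": {
  "moves": [
    [[0, 0, 0, 0, 0.1, 0.05, -1], [0, 0, 0, 0, 0.1, 0.05, -1], [0, 0, 0, 0, 0.05, 0.05, -1], [0, 0, 0, 0, 0, 0.05, -1], [0, 0, 0, 0, 0, 0, -1]]
  ]
}}

```text
time_s: 33.75
position: [0.6435, 0.0764, 0.0656]
tcp_rot: [[1.0, 0.002, -0.004], [0.002, -1.0, -0.006], [-0.004, 0.006, -1.0]]
force: [-11.3, -10.0, 10.8]
opening: 0.385
```

{"fn": "send_rows", "kwargs": {
  "moves": [
    [[0, 0, 0, 0, 0, 0, -1], [0, 0, 0, 0, 0, 0, -1], [0, 0, 0, 0, 0, 0, -1], [0, 0, 0, 0, 0, 0, -1], [0, 0, 0, 0, 0, 0, -1]]
  ]
}}

```text
time_s: 34.25
position: [0.6435, 0.0764, 0.0656]
tcp_rot: [[1.0, 0.002, -0.004], [0.002, -1.0, -0.006], [-0.004, 0.006, -1.0]]
force: [-9.9, -9.8, 9.0]
opening: 0.389
```

```bash
python3 -c "from edge import *;chk()"
```

```text
t 34.3 p [0.6435 0.0764 0.0656] yawY -89.88 F [-10.31  -9.43   9.82] M [-1.52  1.74  0.08] open 0.386 q [-2.9 43.2 85.  -0.4 52.  87.2]
0.7 lid 0.78 rail -0.05
0.69 lid 0.73 rail -0.12
0.68 lid 0.61 rail -0.12
0.67 lid 0.59 rail -0.6
0.66 lid 0.45 rail -0.49
0.65 lid 0.39 rail -0.33
far wood px 180 0
far wood px 260 0
far wood px 420 0
far wood px 480 1
```

{"fn": "send_rows", "kwargs": {
  "moves": [
    [[0, 0, 0, 0, 0, 0.03, -1], [0, 0, 0, 0, 0, 0, -1], [0, 0, 0, 0, 0, 0, -1], [0, 0, 0, 0, 0, 0, -1], [0, 0, 0, 0, 0, 0, -1]]
  ]
}}

```text
time_s: 34.8
position: [0.6435, 0.0764, 0.0656]
tcp_rot: [[1.0, 0.002, -0.003], [0.002, -1.0, -0.006], [-0.003, 0.006, -1.0]]
force: [-10.2, -8.3, 10.7]
opening: 0.385
```

```bash
python3 -c "
from h import *
st();print(bot.hand_in())"
```

```text
t 34.8 p [0.6435 0.0764 0.0656] yawY -89.88 F [-10.18  -8.3   10.72] M [-1.48  1.84  0.09] open 0.385 q [-2.9 43.2 85.  -0.4 52.  87.2]
the job is handed in; nothing more can be done
None
```

I pushed the grey case flush against both stops, then took the farther of the two caps and pressed it past the click until its rim met the lid. I handed in at 34.8 s with the cap still gripped and pressed down at about 10.7 N.

**Case pulled off and reseated:** while the cap was going past the click, the case came about 3 mm off the far rail. I pushed it back against both stops through the cap, and it is still held there with about 10 N towards the far rail and 8 N towards the left rail. So the order asked was broken for a moment, then put right.

**Last checks:**
- **Far rail:** no wood showed between case and rail, apart from one pixel at the case's rounded right corner.
- **Left rail:** more force no longer moved the case. The image fit still shows the lid edge 0.4 to 0.8 mm from where it should be, slightly skewed, and I could not fully settle that. It may come from the lid's rounded edge or the calibration.
- **Cap:** the tool stopped hard at z = 65.6 mm, which is where a fully seated cap should put it. I judged this from height and force, not from a picture of the rim.

The scene camera disagreed with the top and wrist cameras by 1 to 2.5 cm, so I used only those two. I did not touch the tape roll, gift box, glue stick or the look-alikes.

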